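# Clip the component reel onto its spindle

## Robot

A 6-joint arm with a two-finger parallel gripper is mounted at the origin on the work surface. World frame = base frame: x ahead of the robot, y to its left, z up, the work surface at z = 0. Lengths are in m, angles in degrees, forces in N, time in s.
With the tool pointing down it reaches from about 0.4 to 0.825 m from the base axis. Payload 7 kg.
Tool frame: the origin (TCP) lies midway between the tips of the shut fingers; the grasp point (between the pads) lies 19 mm behind it; z points along the fingers, y is the direction in which the jaws open and shut (so a half turn about z gives the same grasp; the last joint's range is limited). The gripper opens to 88 mm and grips with 3 to 60 N. Pads are 19 mm wide; open, the fingers measure 130 mm over their backs; the gripper's body (78 mm by 193 mm) begins 47 mm behind the grasp point.
Start: joints at [-47.091, 20.546, 0.682, 0, -70.136, -16.507], TCP at [0.3, -0.605, 0.227] pointing down, gripper open.
Joint ranges: [-176.03, 176.03], [-82.01, 121.73], [-58.28, 71.71], [-173.87, 95.51], [-174.79, -0.11], [-173.66, 173.66]. Speed limits (degrees/s): [136.94, 136.94, 172.46, 180, 180, 180].

## Interface

Orientations are given as a 3x3 rotation matrix whose columns are the frame's x, y, z axes.
In Python, from rig import robot gives the robot as it stands. Calls block until the motion is done:
- robot.goto(position, orientation): joint-space move of the TCP to a pose.
- robot.servo_line(position, ori=None, speed=0.15): straight line of the TCP; ori=None keeps the orientation; speed is the mean speed in m/s.
- robot.movej(angles): joint-space move.
- robot.move_gripper(opening): opening from 0.0 (shut) to 1.0 (fully open); the grip force is fixed at half the most; returns when the fingers have stopped.
- robot.dwell(seconds).
- robot.ik(position, orientation): joint angles nearest the present ones, or None.
- robot.grab_frame(name): name is "scene" or "top" or "wrist"; returns (picture, depth): 480x640x3 uint8, red, green, blue; 480x640 float32, m along the optical axis (not along the pixel's ray), 0 where there is no reading.
- robot.camera_info(name): a dict with "vfov" (degrees; the focal length in pixels is half the picture's height over the tangent of half this angle, whatever the lens; pixels are square), "cx", "cy" (the principal point, pixels), "k1" (the pictures are not rectified: a ray, as slopes to the right and down, at radius r is drawn at 1 + k1 r^2 times it, then the intrinsics apply), "view" (4x4, takes a point from world to camera coordinates); the wrist camera has in their place "T_tool_cam" (4x4, takes a point from camera to tool coordinates, whose origin is the TCP and whose axes are the flange's). Camera axes: x right, y down, z forward; pixel columns grow to the right and rows downward; lengths in m; the calibration is good to about 2 mm. A picture is of the moment at which its call begins: read the wrist's pose just before it. camera_info takes no time and is no camera call.
A pose or a line that the arm cannot do raises robot.Unreachable and nothing moves.
- robot.job_done(): hands the job in, once; it reports no verdict.
Readings, each from a call of its own:
- robot.read_t(): time.
- robot.read_qpos(): joint angles.
- robot.read_qvel(): joint speeds.
- robot.read_effort(): joint torques, N m.
- robot.read_position(): TCP position.
- robot.read_tcp_rot(): TCP orientation.
- robot.read_force(): force on the tool from outside, world axes, zero at the start.
- robot.read_ft_torque(): the same for the moment, N m.
- robot.read_grip_width(): opening from 0.0 (shut) to 1.0 (fully open).
Only numpy, scipy, OpenCV 4.12 (cv2) and the standard library are available. Lean on these libraries where they do the work, as an engineer would, in place of code of your own. Each camera call takes 0.05 s, during which the arm holds its last target.

## Task

The blue component reel has no retaining clip: pick up the orange open clip and push it sideways into the groove of the blue reel's spindle, just above the reel, until it is fully home on the shaft and lies flat on the reel, then let go. Leave the green narrow clip where it lies.

Things in the scene. Friction and masses are not known exactly. Their poses are not given: they have to be found in the camera images.
- clip_grip (a point): Middle of the finger tab of the loose orange clip, 25 mm above its underside; +x to the open mouth, z up. Clip: U-shaped plate 8 mm thick, 56 wide, from x=-16 to flared prong tips at x=76; tab 30 (x) by 12 (y), top 40 above the underside; 30 g. Slot 20 wide, closed end at x=38: a fully seated shaft axis is at x=45, y=0. Lies flat on the bench.
- groove (a point): On the axis of the fixed upright spindle with the blue reel (120 mm across), level with the reel's flat top, 44 mm above the bench; z up. The groove (neck 14 mm across) spans the 18 mm above it; the head over it is 32 across, its top 37 above. Open from every side; the clip rests on the reel. The white reel's spindle already has its clip.
- narrow_clip_grip (a point): Loose green clip of the same shape but 36 mm wide with a 10 mm slot, too narrow for this spindle; lies on the bench, to be left alone. The point is in the middle of its tab, 25 mm above its underside; +x to its mouth.
There are look-alikes about, which are no part of the job. Of the things like the part that bears clip_grip, leave any that is yellow; of the rest the larger one is meant.

How it is judged (in metres and radians):
At the end, for the whole second after the job is handed in: The orange clip sits in the groove of the blue reel's spindle: the shaft is within 8 mm of the closed end of its slot and between its prongs (within 7 mm of the middle), and the clip lies on the reel's top face (within 7 mm in height) and level within 10 degrees, released (x of groove in the frame of clip_grip between 0.04 and 0.053 m and y of groove in the frame of clip_grip between -0.007 and 0.007 m and z of groove in the frame of clip_grip between -0.032 and -0.018 m and angle between clip_grip's own z axis and vertical below 0.17 rad); the robot touches nothing.
It fails at once if the green narrow clip is moved more than 20 mm (distance of narrow_clip_grip from where it was at the start of the episode above 0.02 m).
It also fails if it takes over 38 s, if anything falls off the work surface, if the arm or the gripper's body presses on something with over 40 N, if the wrist force passes 120 N, or if a joint passes its speed limit or range.

## Working session

There is one attempt and no reset: what is moved stays moved. The work goes in short steps, each a Python script; the robot and the scene stay as the last script left them, time stands still between calls to the robot, and variables do not carry over. Pictures are saved under pics/ and viewed, and the job is handed in when it is done.

```bash
ls; mkdir -p pics
python3 - <<'E'
from rig import robot
import cv2,numpy as np
for n in ["scene","top"]:
    im,d=robot.grab_frame(n); cv2.imwrite(f"pics/{n}0.png",im[:,:,::-1]); np.savez(f"pics/{n}0.npz",im=im,d=d)
    i=robot.camera_info(n); print(n,i)
print(robot.camera_info("wrist"),robot.read_t(),robot.read_grip_width(),robot.read_tcp_rot())
E
```

```text
pics
scene {'vfov': 54.981482197890145, 'cx': 319.47396055700494, 'cy': 245.47182239037608, 'k1': -0.044127250718361426, 'view': array([[ 0.87525719,  0.48365633,  0.00118439, -0.4239661 ],
       [ 0.35482591, -0.640449  , -0.68111941, -0.11930159],
       [-0.32866917,  0.59657491, -0.7321714 ,  0.86932482],
       [ 0.        ,  0.        ,  0.        ,  1.        ]])}
top {'vfov': 57.39852712638542, 'cx': 315.6429528087593, 'cy': 248.6013842710233, 'k1': -0.0660722823513184, 'view': array([[-0.00262377, -0.99986995,  0.01591203, -0.0062918 ],
       [-0.99543282,  0.00109299, -0.0954584 ,  0.48230853],
       [ 0.0954286 , -0.01608981, -0.99530623,  0.78305839],
       [ 0.        ,  0.        ,  0.        ,  1.        ]])}
{'vfov': 58.115914883522684, 'cx': 315.3408430001824, 'cy': 236.31542630996702, 'k1': -0.009297400512605337, 'T_tool_cam': array([[-1.20630953e-03, -9.66948157e-01, -2.54970209e-01,
         6.83544577e-02],
       [ 9.99999215e-01, -1.07995704e-03, -6.35549188e-04,
        -4.98293677e-04],
       [ 3.39186243e-04, -2.54970775e-01,  9.66948700e-01,
        -1.58339150e-01],
       [ 0.00000000e+00,  0.00000000e+00,  0.00000000e+00,
         1.00000000e+00]])} 0.1 1.0002161991301453 [[-8.95724499e-01 -4.44608812e-01 -7.90891698e-04]
 [-4.44609493e-01  8.95723603e-01  1.27494844e-03]
 [ 1.41567052e-04  1.49364051e-03 -9.99998874e-01]]
```

View pics/scene0.png

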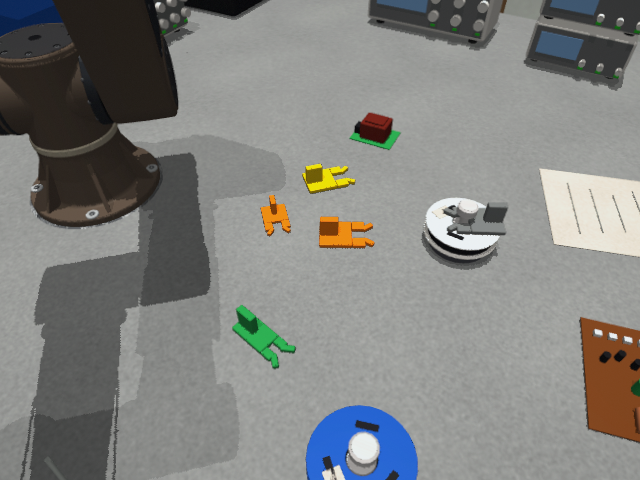

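View pics/top0.png

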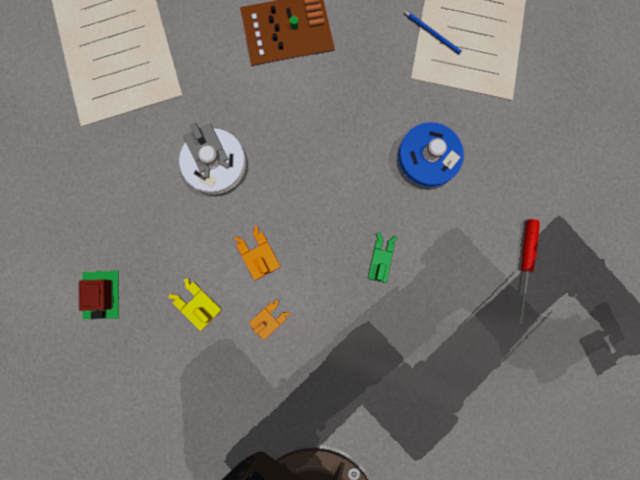

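The top view (row, column order is x, y here) shows four things like the target clip:
- Large orange clip at (258,253).
- Small orange clip at (269,319).
- Yellow clip at (195,304), which has to be left alone.
- Green narrow clip at (382,258), which has to be left alone.

I choose the large orange one at (258,253). The blue reel is at (432,154), with its spindle head at (437,148). Next I'll measure these and check with a close crop.

```bash
cat > h.py <<'E'
import numpy as np,cv2
from rig import robot
def K(i):
    f=240/np.tan(np.radians(i['vfov']/2)); return np.array([[f,0,i['cx']],[0,f,i['cy']],[0,0,1]]),np.array([i['k1'],0,0,0,0.])
def pts(i,uv,z,T=None):
    k,d=K(i); n=cv2.undistortPoints(np.float64(uv).reshape(-1,1,2),k,d)[:,0]
    c=np.c_[n*z[:,None],z]
    T=np.linalg.inv(i['view']) if T is None else T
    return c@T[:3,:3].T+T[:3,3]
def cloud(i,d,T=None):
    v,u=np.mgrid[:480,:640]; p=pts(i,np.c_[u.ravel(),v.ravel()],d.ravel().astype(float),T); p[d.ravel()==0]=np.nan
    return p.reshape(480,640,3)
E
python3 - <<'E'
from h import *
for n in ["top","scene"]:
    z=np.load(f"pics/{n}0.npz"); im,d=z['im'],z['d']; P=cloud(robot.camera_info(n),d)
    if n=="top": cv2.imwrite("pics/crop.png",cv2.resize(im[210:350,160:420,::-1],None,fx=3,fy=3,interpolation=cv2.INTER_CUBIC))
    hsv=cv2.cvtColor(im,cv2.COLOR_RGB2HSV)
    for name,lo,hi in [("orange",8,20),("green",50,75),("blue",105,125),("yellow",24,33)]:
        m=((hsv[...,0]>=lo)&(hsv[...,0]<=hi)&(hsv[...,1]>130)&(hsv[...,2]>70)).astype(np.uint8)
        k,l,st,c=cv2.connectedComponentsWithStats(m)
        for j in range(1,k):
            if st[j,4]<150: continue
            q=P[l==j]; q=q[~np.isnan(q[:,0])]
            print(n,name,c[j].round(),st[j,4],np.median(q,0).round(4),"z pct",np.percentile(q[:,2],[5,50,95,99]).round(4))
            top=q[q[:,2]>0.03]
            if name!="blue" and len(top)>10:
                r=cv2.minAreaRect(np.float32(top[:,:2]*1000)); print("   tab",r,len(top)); 
            if name!="blue":
              pl=q[q[:,2]<0.014]; print("   plate rect",cv2.minAreaRect(np.float32(pl[:,:2]*1000)))
            else:
              t=q[abs(q[:,2]-np.median(q[:,2]))<.006]; print("   circ",cv2.minEnclosingCircle(np.float32(t[:,:2]*1000)))
    # head
    w=(P[...,2]>0.07)&(P[...,2]<.1)
    k,l,st,c=cv2.connectedComponentsWithStats(w.astype(np.uint8))
    for j in range(1,k):
        if 100<st[j,4]<3000:
            q=P[l==j]; print(n,"head",c[j].round(),st[j,4],np.median(q,0).round(4),cv2.minEnclosingCircle(np.float32(q[:,:2]*1000)))
E
```

```text
top orange [287.  30.] 4159 [0.9252 0.0487 0.0051] z pct [0.0026 0.0051 0.0151 0.0179]
   plate rect ((930.8302001953125, 49.88608169555664), (131.68524169921875, 168.02532958984375), 11.61977481842041)
top orange [258. 255.] 1151 [0.4699 0.0989 0.0088] z pct [0.0063 0.0088 0.0406 0.0424]
   tab ((451.8985900878906, 90.8018798828125), (30.28030776977539, 11.949030876159668), 29.030715942382812) 116
   plate rect ((477.3036193847656, 104.2999038696289), (89.72256469726562, 55.675682067871094), 28.34444808959961)
top orange [267. 321.] 706 [0.3495 0.083  0.0069] z pct [0.0043 0.0069 0.0311 0.0327]
   tab ((338.9860534667969, 95.44480895996094), (8.872255325317383, 21.40670394897461), 44.805667877197266) 51
   plate rect ((354.0559387207031, 78.5278549194336), (42.16337585449219, 69.35086059570312), 42.61125946044922)
top green [381. 259.] 714 [ 0.4622 -0.1277  0.0089] z pct [0.0064 0.0089 0.0412 0.0427]
   tab ((439.55352783203125, -124.94601440429688), (11.955400466918945, 29.982574462890625), 76.32970428466797) 114
   plate rect ((467.3455810546875, -132.5067138671875), (39.33984375,
[... 3261 characters left out ...]
140625), 56.562686920166016)
scene head [448.   9.] 1119 [0.3711 0.9447 0.0817] ((317.67803955078125, 1021.8511962890625), 180.63963317871094)
scene head [583.  43.] 1304 [0.7244 0.905  0.0855] ((721.75341796875, 918.1363525390625), 119.68856048583984)
scene head [ 87. 163.] 1483 [ 0.0597 -0.0385  0.0847] ((19.906335830688477, -10.929144859313965), 73.55256652832031)
scene head [467. 208.] 305 [0.6455 0.1771 0.0797] ((644.6572265625, 182.2498016357422), 16.58148956298828)
scene head [497. 207.] 239 [0.6856 0.2004 0.0808] ((684.73974609375, 203.36434936523438), 16.127716064453125)
scene head [363. 448.] 829 [ 0.6593 -0.2251  0.0803] ((658.9024658203125, -222.9569091796875), 16.28450584411621)
```

View pics/crop.png

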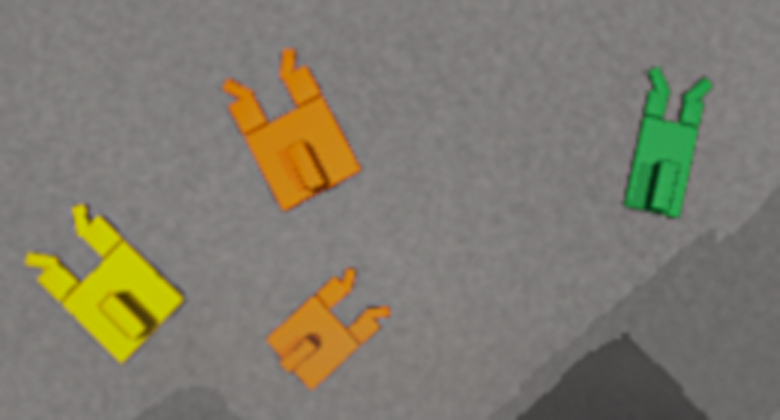

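The crop confirms the large orange clip, with its tab at crop (305,165) and its mouth pointing up-left. Next I'll check IK for both tool yaws, then hover over it and refine with the wrist camera.

```bash
cat >> h.py <<'E'
def R(deg):
    c,s=np.cos(np.radians(deg)),np.sin(np.radians(deg)); return np.array([[c,s,0],[s,-c,0],[0,0,-1.]])
def snap(name):
    i=robot.camera_info("wrist"); T=np.eye(4); T[:3,:3]=robot.read_tcp_rot(); T[:3,3]=robot.read_position()
    im,d=robot.grab_frame("wrist"); cv2.imwrite(f"pics/{name}.png",im[:,:,::-1]); P=cloud(i,d,T@i['T_tool_cam']); np.savez(f"pics/{name}.npz",im=im,P=P); return im,P
E
python3 - <<'E'
from h import *
c=np.array([.452,.0903]); g=np.array([.6586,-.2223])
for a in (28.7,208.7): print(a,[robot.ik([*c,z],R(a)) for z in(.15,.012)])
for a in (-18.6,161.4,-60,120): 
    u=np.array([np.cos(np.radians(a)),np.sin(np.radians(a))])*(1 if abs(a)<90 else -1)
    print(a,robot.ik([*(g-.045*u),.06],R(a)),robot.ik([*(g-.14*u),.06],R(a)))
robot.goto([*c,.15],R(208.7)); print(robot.read_t())
im,P=snap("w1")
hsv=cv2.cvtColor(im,cv2.COLOR_RGB2HSV); m=(hsv[...,0]>=8)&(hsv[...,0]<=20)&(hsv[...,1]>130)&(hsv[...,2]>60)
k,l,st,cc=cv2.connectedComponentsWithStats(m.astype(np.uint8))
j=1+np.argmax(st[1:,4]); q=P[l==j]; q=q[~np.isnan(q[:,0])]
print(cc[j],st[j],np.percentile(q[:,2],[5,50,95,99]))
print(cv2.minAreaRect(np.float32(q[q[:,2]>.036][:,:2]*1000)),cv2.minAreaRect(np.float32(q[(q[:,2]<.012)&(q[:,2]>.004)][:,:2]*1000)))
E
```

```text
28.7 [array([ 35.8872116 ,   4.08588858, -31.659818  ,   0.        ,
       -54.25429342,  82.8127884 ]), array([ 3.58872116e+01,  1.58710228e+01, -4.08167242e+01,  2.54444375e-14,
       -3.33122530e+01,  8.28127884e+01])]
208.7 [array([ 35.8872116 ,   4.08588858, -31.659818  ,   0.        ,
       -54.25429342, -97.1872116 ]), array([ 3.58872116e+01,  1.58710228e+01, -4.08167242e+01, -2.54444375e-14,
       -3.33122530e+01, -9.71872116e+01])]
-18.6 [ -1.49556065  26.39290826 -13.87478025   0.         -49.73231149
  72.89556065] [  1.54931133  18.92665158 -26.42724638   0.         -44.64610205
  69.85068867]
161.4 [  -1.49556065   26.39290826  -13.87478025    0.          -49.73231149
 -107.10443935] [   1.54931133   18.92665158  -26.42724638    0.          -44.64610205
 -110.14931133]
-60 [  0.76451857  27.32498391 -12.23027913   0.         -50.44473696
  29.23548143] [  8.99092309  22.25191301 -20.98209297   0.         -46.76599401
  21.00907691]
120 [   0.76451857   27.32498391  -12.23027913    0.          -50.44473696
 -150.76451857] [   8.99092309   22.25191301  -20.98209297    0.          -46.76599401
 -158.99092309]
2.6333
[317.37830581 246.30433615] [ 279  197   79  115 7449] [0.00675768 0.00829192 0.04023121 0.04109469]
((450.8508605957031, 90.2659683227539), (30.468271255493164, 11.749124526977539), 28.96305274963379) ((475.02508544921875, 103.22603607177734), (86.94490814208984, 55.9040641784668), 28.05419921875)
```

View pics/w1.png

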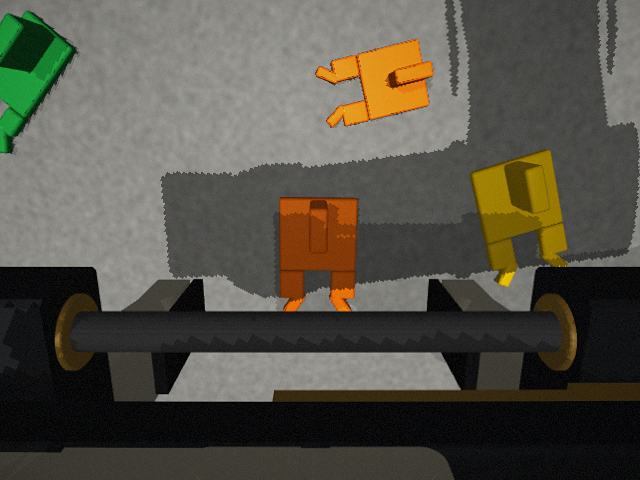

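The wrist view shows the clip at (318,246), with its tab at (318,225) centred between the fingers. The three cameras agree to about 2 mm, so I'll grasp it.

Run:
```python
from h import *
c=[.4515,.0902]; A=208.7
robot.servo_line([*c,.013],R(A),speed=.12)
print(robot.read_force(),robot.read_position())
robot.move_gripper(0.0); print(robot.read_grip_width()*88,robot.read_force())
robot.servo_line([*c,.12],speed=.12); print(robot.read_grip_width()*88,robot.read_force(),robot.read_t())
im,P=snap("w2")
im,d=robot.grab_frame("scene"); cv2.imwrite("pics/s2.png",im[:,:,::-1])
```

```text
[ 0.53580305 -0.13150959  0.0205155 ] [0.45191168 0.09044086 0.01350625]
12.15736050470953 [-0.42530194  0.81856394 -0.09010162]
12.22445755582713 [0.01057511 0.53417402 0.09827198] 6.1917
```

View pics/w2.png

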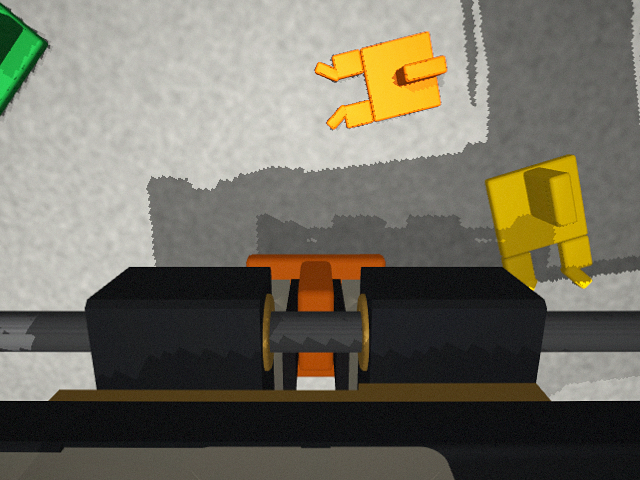

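View pics/s2.png

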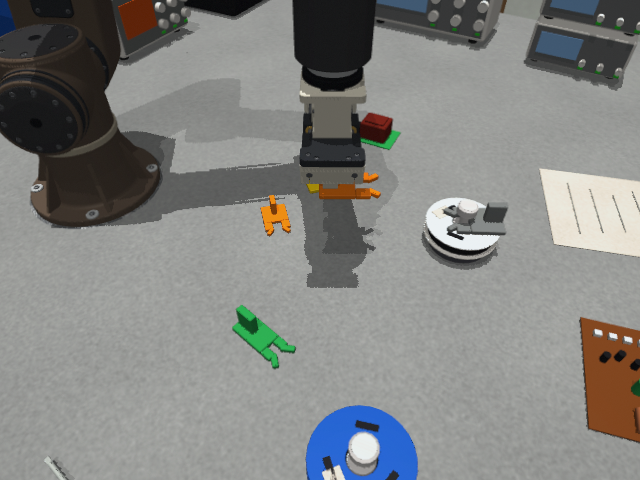

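The clip is held level, with its tab between the pads at (315,310) in the wrist view, and the neighbouring clips haven't moved. Now I'll move to the standoff and check alignment in the top and scene views.

Run:
```python
from h import *
g=np.array([.6585,-.2224]); a=-18.6; u=np.array([np.cos(np.radians(a)),np.sin(np.radians(a))])
A=161.4
robot.goto([*(g-.14*u),.12],R(A))
robot.servo_line([*(g-.14*u),.0605],R(A),speed=.1); robot.dwell(.2)
print(robot.read_position(),g-.14*u,robot.read_t(),robot.read_force())
for n in("top","scene"):
    im,d=robot.grab_frame(n); P=cloud(robot.camera_info(n),d); np.savez(f"pics/{n}3.npz",im=im,d=d)
    cr=im[90:250,330:540] if n=="top" else im[300:480,200:440]
    cv2.imwrite(f"pics/{n}3.png",cv2.resize(cr[:,:,::-1],None,fx=3,fy=3))
    hsv=cv2.cvtColor(im,cv2.COLOR_RGB2HSV); m=(hsv[...,0]>=8)&(hsv[...,0]<=20)&(hsv[...,1]>130)&(hsv[...,2]>50)&(abs(P[...,2]-.055)<.012)&(P[...,1]<0)&(P[...,1]>-.4)
    q=P[m]; L=(q[:,:2]-g)@u; W=(q[:,:2]-g)@np.array([-u[1],u[0]])
    print(n,len(q),"x",np.percentile(L,[1,99]),"y",np.percentile(W,[1,99]),"z",np.percentile(q[:,2],[5,50,95]))
    for s in (1,-1):
        k=(L>-.098)&(L<-.075)&(W*s>0); print(s,k.sum(), np.percentile(W[k],[2,50,98]) if k.sum() else None)
    # slope of height along clip
    print(np.polyfit(L,q[:,2],1))
```

```text
[ 0.52630171 -0.17773622  0.0612319 ] [ 0.52581242 -0.1777457 ] 8.3083 [ 0.26841346 -0.06480221 -0.3841818 ]
top 15 x [-0.15457441 -0.15250265] y [-0.02383653 -0.00874271] z [0.05330292 0.0563331  0.05894823]
1 0 None
-1 0 None
[1.02963018 0.2145707 ]
scene 2087 x [-0.14301941 -0.06572322] y [-0.02798306  0.02662377] z [0.05312845 0.0557345  0.05749161]
1 292 [0.00996676 0.01740616 0.02658429]
-1 316 [-0.02797738 -0.01923809 -0.01059498]
[-0.01947965  0.05365879]
```

View pics/top3.png

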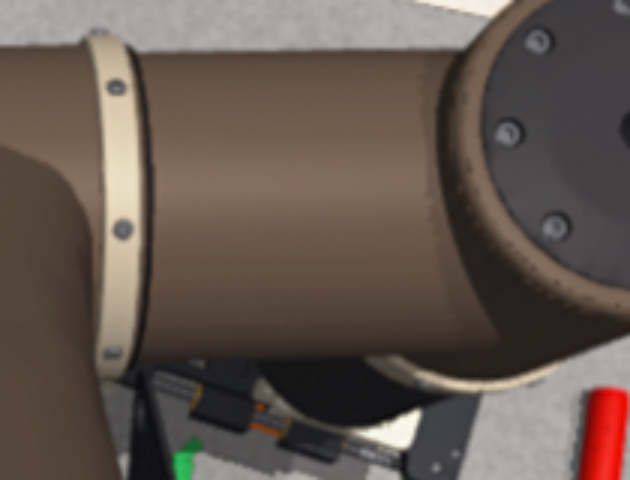

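View pics/scene3.png

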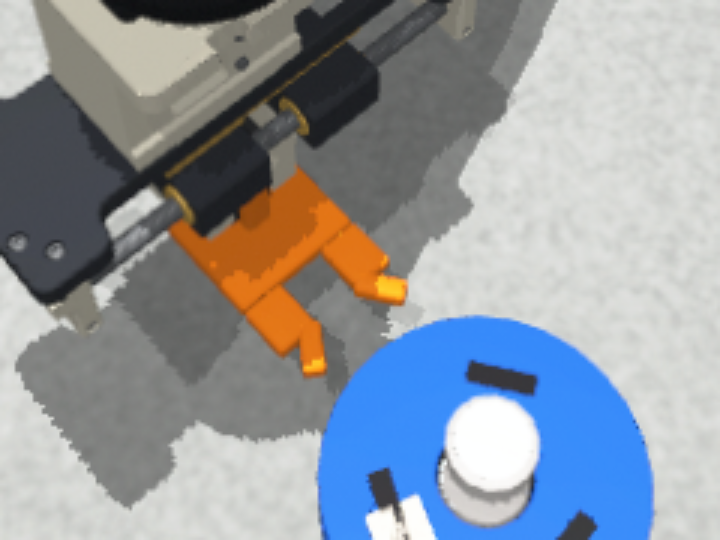

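The scene view shows the clip level with its prongs at crop (315,365) and (390,290), pointing at the spindle at (490,440). It is laterally centred to within 1 mm, and its underside is about 47.5 mm up, inside the groove band. I'll slide it in while watching the force.

Run:
```python
from h import *
g=np.array([.6585,-.2224]); a=-18.6; u=np.array([np.cos(np.radians(a)),np.sin(np.radians(a))]); A=161.4
f0=np.array(robot.read_force())
for s in [.085,.07,.06,.054,.050,.048,.046,.045,.044,.043,.042]:
    robot.servo_line([*(g-s*u),.0605],R(A),speed=.06 if s>.055 else .03)
    f=np.array(robot.read_force())-f0; p=np.array(robot.read_position()); e=(p[:2]-g)
    print(s,(e@u).round(4),(e@[-u[1],u[0]]).round(4),p[2].round(4),"axial",(f[:2]@u).round(2),"lat",(f[:2]@[-u[1],u[0]]).round(2),"fz",f[2].round(2),robot.read_t(),(robot.read_grip_width()*88).round(2))
    if f[:2]@u<-8 or np.linalg.norm(f)>15: print("stop");break
im,d=robot.grab_frame("scene"); np.savez("pics/scene4.npz",im=im,d=d)
cv2.imwrite("pics/scene4.png",cv2.resize(im[300:480,240:480,::-1],None,fx=3,fy=3))
```

```text
Traceback (most recent call last):
AttributeError: 'float' object has no attribute 'round'
```

Run:
```python
from h import *
np.set_printoptions(precision=4,suppress=True)
g=np.array([.6585,-.2224]); a=-18.6; u=np.array([np.cos(np.radians(a)),np.sin(np.radians(a))]); A=161.4; n=np.array([-u[1],u[0]])
print(robot.read_t(),robot.read_position(),robot.read_force())
for s in [.07,.06,.054,.050,.048,.046,.045,.044,.043,.042]:
    robot.servo_line([*(g-s*u),.0605],R(A),speed=.06 if s>.055 else .03)
    f=np.array(robot.read_force()); p=np.array(robot.read_position()); e=(p[:2]-g)
    print(s,np.array([e@u,e@n,p[2],f[:2]@u,f[:2]@n,f[2],robot.read_t(),robot.read_grip_width()*88]))
    if f[:2]@u<-8 or np.linalg.norm(f)>15: print("stop");break
im,d=robot.grab_frame("scene"); np.savez("pics/scene4.npz",im=im,d=d)
cv2.imwrite("pics/scene4.png",cv2.resize(im[300:480,240:480,::-1],None,fx=3,fy=3))
```

```text
9.475 [ 0.5775 -0.1952  0.0604] [-0.6931 -0.5799  0.1159]
0.07 [-0.0697  0.      0.0603  0.4041  0.5206 -0.1714  9.875  12.0499]
0.06 [-0.0597  0.      0.0604  0.3139  0.6373  0.2344 10.1917 12.1043]
0.054 [-0.0539 -0.      0.0604 -0.9393  0.0747 -1.2003 10.5417 12.0328]
0.05 [-0.0498  0.      0.0605  0.3723 -0.2654 -0.1245 10.825  12.2423]
0.048 [-0.0479  0.      0.0605 -0.5811  0.3565  0.5221 11.075  11.6177]
0.046 [-0.0459  0.      0.0605 -0.0585  0.5049 -0.0196 11.325  12.1996]
0.045 [-0.0453 -0.      0.0604 -0.567   0.4516  0.8337 11.575  12.204 ]
0.044 [-0.0452 -0.0001  0.0602 -5.3908  1.0737  2.1205 11.825  11.7595]
0.043 [-0.0451 -0.0002  0.06   -7.5218  1.5112  2.6604 12.075  11.7797]
0.042 [ -0.045   -0.0003   0.0599 -10.3423   1.8041   6.2924  12.325   11.9192]
stop
```

View pics/scene4.png

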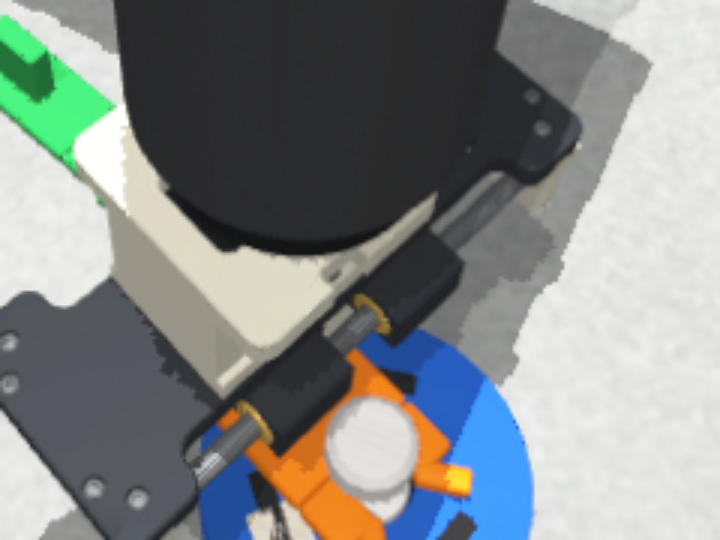

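Contact came exactly at the 45 mm seat, with 10 N axial force. The scene view shows the prongs on both sides of the neck, under the head at crop (375,445). I'll back off the preload, lower onto the reel and release.

Run:
```python
from h import *
np.set_printoptions(precision=4,suppress=True)
g=np.array([.6585,-.2224]); a=-18.6; u=np.array([np.cos(np.radians(a)),np.sin(np.radians(a))]); A=161.4; n=np.array([-u[1],u[0]])
for z in [.0595,.0585,.0575,.0567,.056]:
    robot.servo_line([*(g-.045*u),z],R(A),speed=.03)
    f=np.array(robot.read_force()); p=np.array(robot.read_position()); e=p[:2]-g
    print(z,np.array([e@u,e@n,p[2],f[:2]@u,f[:2]@n,f[2],robot.read_t()]))
    if f[2]>3: break
robot.move_gripper(1.0); print(robot.read_grip_width(),robot.read_force())
p=robot.read_position()
robot.servo_line([p[0],p[1],.16],speed=.12)
robot.goto([.45,.05,.25],R(A)); print(robot.read_t(),robot.read_position(),robot.read_force())
for k in("top","scene"):
    im,d=robot.grab_frame(k); P=cloud(robot.camera_info(k),d); np.savez(f"pics/{k}5.npz",im=im,d=d)
    cr=im[90:250,330:540] if k=="top" else im[300:480,240:480]
    cv2.imwrite(f"pics/{k}5.png",cv2.resize(cr[:,:,::-1],None,fx=3,fy=3))
    hsv=cv2.cvtColor(im,cv2.COLOR_RGB2HSV); m=(hsv[...,0]>=8)&(hsv[...,0]<=20)&(hsv[...,1]>130)&(hsv[...,2]>50)&(P[...,1]<-.1)&(P[...,1]>-.4)&(P[...,0]<.8)
    q=P[m]; t=q[q[:,2]>.078]; print(k,len(q),"tab",(cv2.minAreaRect(np.float32(t[:,:2]*1000)),np.median(t[:,2])) if len(t)>5 else None)
    pl=q[(q[:,2]<.06)&(q[:,2]>.046)]; L=(pl[:,:2]-g)@u;W=(pl[:,:2]-g)@n
    print("plate x",np.percentile(L,[1,99]),"y",np.percentile(W,[1,99]),"z",np.percentile(pl[:,2],[5,50,95]),np.linalg.lstsq(np.c_[L,W,np.ones(len(L))],pl[:,2],rcond=None)[0])
```

```text
0.0595 [-0.0453  0.      0.0594 -2.7854 -0.3551  0.4492 12.6333]
0.0585 [-0.0452 -0.0001  0.0584 -4.3196  0.0017  1.9685 12.8833]
0.0575 [-0.0452 -0.0001  0.0573 -4.6171 -0.9296  1.2313 13.1333]
0.0567 [-0.0452 -0.0001  0.057  -6.059   0.5186  4.8276 13.3833]
1.0013000348600458 [-0.3579 -0.0502 -0.3623]
16.9083 [0.4504 0.0497 0.2497] [ 0.4348 -0.6626  0.1292]
top 1044 tab (((615.4839477539062, -207.25775146484375), (12.53145694732666, 31.0588321685791), 71.6533203125), np.float64(0.08414785599029506))
plate x [-0.0599  0.025 ] y [-0.0265  0.0272] z [0.0502 0.0527 0.0552] [ 0.0028 -0.0007  0.0527]
scene 2924 tab (((629.5442504882812, -210.72454833984375), (15.650717735290527, 57.780364990234375), 82.31782531738281), np.float64(0.08335717795558345))
plate x [-0.0593  0.0263] y [-0.0279  0.0267] z [0.0497 0.0517 0.0534] [-0.0058  0.0006  0.0515]
```

View pics/top5.png

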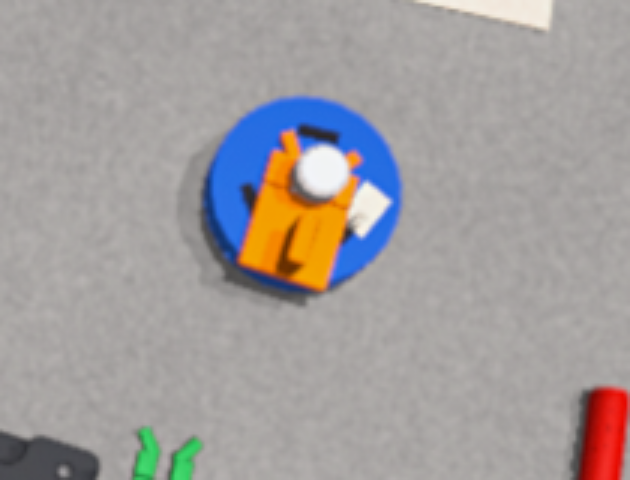

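View pics/scene5.png

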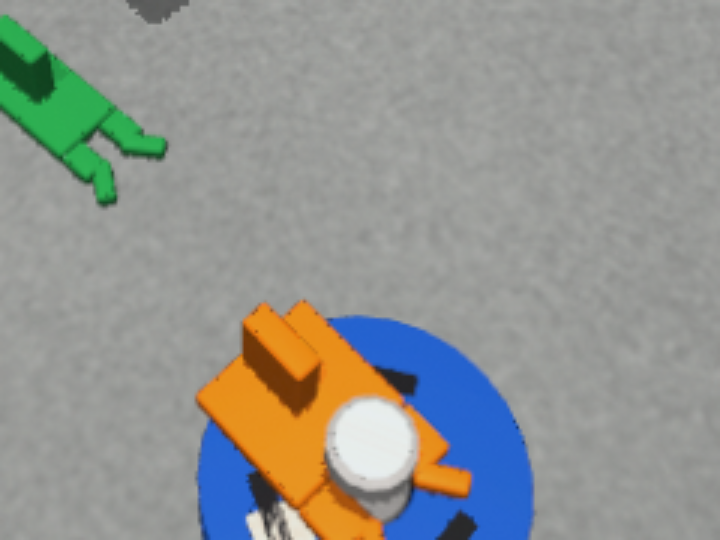

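The clip is seated. Its tail is 60 mm behind the axis, which puts the shaft at x ≈ 45 mm; it is flat to under 1° and on the reel. The green clip hasn't moved. I'm handing in.

Run:
```python
from rig import robot
robot.job_done(); print(robot.read_t())
```

```text
the job is handed in; nothing more can be done
the job is handed in; nothing more can be done
```

I gripped the large orange clip by its tab and slid it sideways into the blue spindle's groove. It met the closed end of its slot at about 45 mm, with around 10 N of push. I then lowered it onto the reel, let go, backed the arm away and handed the job in at about 17 s.

**Last checks, from the top and scene cameras:**
- **Seating:** the shaft sits about 44–46 mm along the clip, where fully home is 45 mm.
- **Sideways:** the clip is within 1 mm of the middle.
- **Height and level:** its top face is at about 52–53 mm, so it lies on the reel, and it is level to under 1°.
- **Other things:** the green clip looks undisturbed in the pictures, but I did not measure its position again after the move. The gripper was clear of everything.

**Failures and disagreements:** one script stopped on a print error partway through the approach, before the clip reached the spindle; I carried on from there with no effect. In the last scene view the tab outline was smeared by orange pixels from elsewhere, so I used the top view for the tab. The two cameras differ by about 1 mm in height, within calibration.

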